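# Run the filter cubes home in their rail and close the retaining arm

### The job

With closed fingertips, push the row of four black filter cubes along the aluminium rail as one train until it is fully home against the end stop. Then push the red knob of the retaining arm round until the arm lies square across the channel, fully closed behind the last cube, and move clear. Push only: grip and lift nothing, keep the cubes standing in the channel, and leave everything else where it is.

Things in the scene. Friction and masses are not known exactly. Their poses are not given: they have to be found in the camera images.
- rail: Bright aluminium U-channel for filter cubes, fixed to the worktop, 295 mm long, open above. Frame: x along it to the grey end stop (36 mm high), y across it to the arm's pivot side, z up; origin on the worktop, mid-channel. Open mouth at x = -150 mm. Channel floor 8 mm above the worktop, 37 mm wide; walls 4 mm thick, tops 20 mm above the worktop.
- stop_face (a point): Middle of the end stop's black rubber face, at the channel floor (rail x = +125 mm, y = 0, 8 mm above the worktop). The first cube's front face comes to rest against it; the last cube's rear face is then 136 mm from it.
- pivot (a point): Upright pivot of the retaining arm: rail x = -18, y = +34 mm, at the bar's height, 26 mm above the worktop. Opposite it, outside the other wall, is the grey keeper, 30 mm high, out to y = -32 mm, where the arm's end comes to rest.
- retainer (a joint): Angle q of the steel retaining arm, rad; it stays where left, about 1 N at the knob turns it. 0: swung right out; 0.75: parallel to the channel, towards the mouth, outside it; 2.32 (its stop): closed, square across the channel, 2 mm behind a train fully home. It points from the pivot along (-cos(q-0.75), -sin(q-0.75)) in rail x, y. Bar 63 x 10 mm, 23 to 29 mm above the worktop.
- knob (a point): Centre of the upright red thumb knob on the retaining arm, 34 mm from the pivot, 13 mm in diameter, from 33 to 57 mm above the worktop (this point is at 45 mm). When the arm is closed the knob stands over the middle of the channel.
- cube_1: Black filter cube, 34 x 34 x 34 mm, about 60 g, standing loose in the channel; origin at the centre of its underside, sides parallel to the rail. First of the row, nearest the end stop. Fully home its origin is at x = 108 mm of the rail. The four stand face to face.
- cube_2: Black filter cube, 34 x 34 x 34 mm, about 60 g, standing loose in the channel; origin at the centre of its underside, sides parallel to the rail. Second of the row. Fully home its origin is at x = 74 mm of the rail. The four stand face to face.
- cube_3: Black filter cube, 34 x 34 x 34 mm, about 60 g, standing loose in the channel; origin at the centre of its underside, sides parallel to the rail. Third of the row. Fully home its origin is at x = 40 mm of the rail. The four stand face to face.
- cube_4: Black filter cube, 34 x 34 x 34 mm, about 60 g, standing loose in the channel; origin at the centre of its underside, sides parallel to the rail. Last of the row, nearest the mouth: the one to push. Its rear face is 17 mm behind its origin. Fully home its origin is at x = 6 mm of the rail. The four stand face to face.
- objective_case: Bystander: round clear case with a black cap, 38 mm wide, 64 mm tall, beyond the rail near its stop; origin under its centre. Not to be moved.
- lens_cap: Bystander: black round lens cap, 41 mm wide, 10 mm tall, beyond the rail; origin under its centre. Not to be moved.
- tweezers: Bystander: pale tweezers, 120 mm long, 8 mm high, lying along the rail on the robot's side; origin under the centre. Not to be moved.
- usb_stick: Bystander: red USB stick, 52 mm long, 8 mm high, beyond the rail; origin under its centre. Not to be moved.
- mouse: Bystander: black computer mouse, 104 x 57 x 34 mm, in front of the laptop; origin under its centre. Not to be moved.
Things that resemble listed ones, but are neither listed nor needed, are in the scene too. Leave any purple or turquoise look-alike of the cube_2 alone.

How it is judged:
By the outcome, as a careful person would: the job done as asked, in the order asked, and still so for the second after the job is handed in, with the robot touching nothing.
It also fails if it takes over 45 s, if anything falls off the work surface, if the arm or the gripper's body presses on something with over 40 N, if the wrist force passes 120 N, or if a joint passes its speed limit or range.

### The arm

A 7-joint arm with a two-finger parallel gripper is mounted at the origin on a cart in front of the work surface, level with it; the furniture and walls round the work are solid. World frame = base frame: x ahead of the robot, y to its left, z up, the work surface at z = 0. Lengths are in m, angles in degrees, forces in N, time in s.
With the tool pointing down it reaches from about 0.375 to 0.925 m from the base axis. Payload 3.1 kg.
Tool frame: the origin (TCP) lies at the very end of the fingers, on their centre line; the grasp point (between the pads) lies 19 mm behind it; z points along the fingers, y is the line along which they close (so a half turn about z gives the same grasp; the last joint's range is limited). The gripper opens to 85 mm and grips with 20 to 120 N. Pads are 22 mm wide; open, the fingers measure 114 mm over their backs; the gripper's body (76 mm by 85 mm) begins 54 mm behind the grasp point. The pads swing forward as they close: fully open they stand 13 mm farther back than shut.
Start: joints at [-69.947, 21.939, 2.515, 91.553, -1.026, 66.532, -2.859], TCP at [0.281, 0.586, 0.231] pointing down, gripper open.
Joint ranges: [-149.38, 149.38], [-23.57, 123.04], [-84.95, 90], [0, 143.3], [-89.99, 269.99], [3.08, 112.72], [-163.45, 163.45]. Speed limits (degrees/s): [159.86, 159.86, 180, 180, 180, 180, 180].

### API

Orientations are given as [roll, pitch, yaw] about the fixed x, y, z axes, in that order (R = Rz(yaw) Ry(pitch) Rx(roll)).
In Python, from rig import sense, optics, ticket gives the robot as it stands.
- The arm moves only by the tool carry_out, never from a script. Its argument "deltas" is a list of rows, each a list of 7 numbers: the shift along the world's x, y, z as a fraction of full scale, then the turn, a rotation vector about the world's x, y, z as a fraction of full scale, then the opening, from -1 (shut) to 1 (fully open). A call has 1 to 20 rows; each row is the pose to reach, as a shift and turn from the pose commanded when the call began; what a row does not reach only later rows make up. Full scale, the value 1, is 0.2 m for a shift and 90 degrees for a turn. A row lasts 1/12 s, in which the tool goes at most 41.7 mm and 7.16 degrees, less where a joint would pass 70% of its speed; a pose out of reach is approached as far as the arm can. A call with a number of a shift or a turn outside -1 to 1 is refused whole. A call with a gripper value outside its range is refused whole. The fingers move at their own pace and stop on an object; "force" is the grip in N (left out, the last holds). Time passes only in rows, so rows that repeat a pose let the fingers close. It gives the time, the measured TCP pose, the force, the opening and the grip force at its end, in the units of the state.
- sense(): the state, without advancing time (a new reading comes with each control period).
- optics.snapshot(name): name is "side" or "top"; returns the picture (420x560x3 uint8, red, green, blue); there is no depth.
- optics.camera_params(name): a dict with "mtx" (3x3 intrinsics, pixels), "k1" (the pictures are not rectified: a ray, as slopes to the right and down, at radius r is drawn at 1 + k1 r^2 times it, then the intrinsics apply), "R" (3x3) and "t" (3): a world point X has camera coordinates R X + t. Camera axes: x right, y down, z forward; pixel columns grow to the right and rows downward; lengths in m; the calibration is good to about 2 mm. A picture is of the moment at which its call begins. camera_params takes no time and is no camera call.
- ticket.sign_off(): hands the job in; it is judged then, once.
Trained networks look in the newest picture that a camera, given by its name, has taken for a name from the list of things; names that differ only in an ending like _2 or _b are one class to them, and where a whole thing is asked for, a point or a joint stands for the part that bears it (a point fixed in the world has none). Each returns a list of dicts, best first, with "conf" (0 to 1); they miss things now and then, are a little off and sometimes report something else, mostly with a low value. They report only what shows in the picture. A call takes as long as a camera call. They do not tell look-alikes from the thing itself.
- optics.masks_of(camera, target): "pixels" (420x560 bool, what is visible of it) and "at" ([column, row] in pixels, amid what is visible of it).
The state is a dict: "clock": time; "qpos": joint angles; "qd": joint speeds; "tau": joint torques, N m; "eef_pos": TCP position; "ee_rot": TCP orientation; "force": force on the tool from outside, world axes, zero at the start; "ft_torque": the same for the moment, N m; "grip_width": finger opening in m; "grasp_force": force on a finger pad.
Only numpy, scipy, OpenCV 4.12 (cv2) and the standard library are available. Lean on these libraries where they do the work, as an engineer would, in place of code of your own. Each camera call takes 0.05 s, during which the arm holds its last target. There are 200 camera calls.

## Working session

There is one attempt and no reset: what is moved stays moved. The work goes in short steps, Python scripts to look and compute and a tool call to move; the robot and the scene stay as the last step left them, time stands still between calls to the robot, and variables do not carry over. Pictures are saved under pics/ and viewed, at most 10 in all, crops included, and the job is handed in when it is done.

Besides the shell and the picture viewer there is one more tool, called after "Request:" as name(argument=value, ...) on one line, values as JSON. carry_out: Moves the arm, as the interface text tells. Shift numbers are shares of 0.2 m and turn numbers shares of 90 degrees, none past 1 either way. Its arguments: {"type":"object","properties":{"deltas":{"type":"array"},"force":{"type":"number"}},"required":["deltas"]}

```bash
mkdir -p pics; ls; python3 - <<'E'
from rig import sense, optics
import cv2,numpy as np
s=sense();print(s)
for n in("side","top"):
    im=optics.snapshot(n);cv2.imwrite(f"pics/{n}0.png",im[:,:,::-1])
    p=optics.camera_params(n);print(n,p, -np.array(p["R"]).T@np.array(p["t"]))
E
```

```text
pics
{'clock': 0.0, 'qpos': array([-69.94523753,  21.99424481,   2.51253886,  91.64726394,
        -1.02444511,  66.53065872,  -2.85787584]), 'qd': array([-0.04794626,  0.02566809, -0.11227708,  0.04296012, -0.04734613,
       -0.01018315,  0.02039591]), 'tau': array([-1.21139906e-04, -4.33464932e+01,  1.02426365e+00, -2.49506861e+01,
        1.04006138e-02,  1.15536127e-02, -1.22743211e-05]), 'eef_pos': array([0.28107225, 0.5850639 , 0.22987627]), 'ee_rot': array([-1.79850631e+02,  9.56039619e-03,  1.54346998e+02]), 'force': array([ 0.5633655 , -0.35653513, -0.89190234]), 'ft_torque': array([0.01933212, 0.01432068, 0.07686424]), 'grasp_force': 0.0, 'grip_width': 0.08557037143719115}
side {'mtx': array([[432.32179724,   0.        , 280.36694581],
       [  0.        , 432.32179724, 214.77677134],
       [  0.        ,   0.        ,   1.        ]]), 'k1': 0.020688193920828307, 'R': array([[-0.98265412, -0.1842272 ,  0.02124197],
       [-0.12540547,  0.57574354, -0.80795597],
       [ 0.13661753, -0.79660512, -0.58885986]]), 't': array([0.49950016, 0.20534351, 1.0325237 ])} [0.37552625 0.79630998 0.7633099 ]
top {'mtx': array([[391.01358898,   0.        , 280.96232648],
       [  0.        , 391.01358898, 217.30364416],
       [  0.        ,   0.        ,   1.        ]]), 'k1': -0.0289669259466737, 'R': array([[-0.11172364, -0.99373283, -0.00359165],
       [-0.97195929,  0.11002681, -0.20782022],
       [ 0.20691295, -0.0197275 , -0.97816045]]), 't': array([-0.06891113,  0.56133156,  0.7807189 ])} [ 0.37635157 -0.11483914  0.88007689]
```

View pics/side0.png

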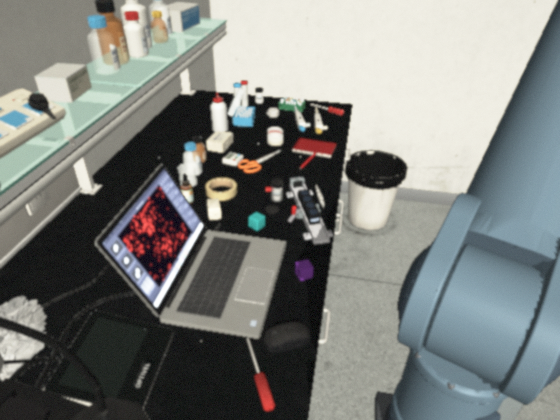

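View pics/top0.png

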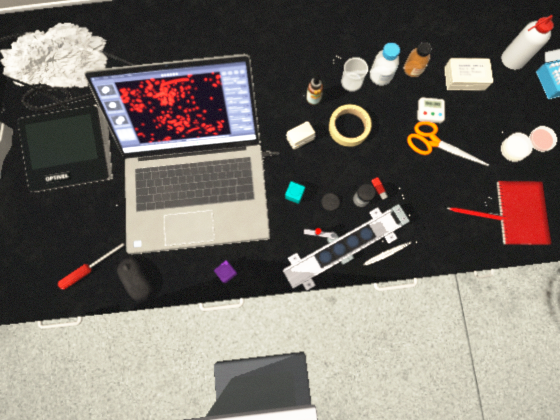

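The top view shows the rail from its mouth at about (290,275) to the end stop at about (403,215). Four dark cubes sit at about (325-370, 240-257), and the arm and red knob are at about (318,232). The purple (225,271) and turquoise (295,192) cubes are look-alikes outside the channel. I'll confirm this in an enlarged crop.

```bash
python3 - <<'E'
import cv2,numpy as np
t=cv2.imread("pics/top0.png")[170:295,270:430]; s=cv2.imread("pics/side0.png")[165:255,250:350]
a=cv2.resize(t,None,fx=4.8,fy=4.8,interpolation=cv2.INTER_CUBIC); cv2.imwrite("pics/c1.png",a)
cv2.imwrite("pics/c2.png",cv2.resize(s,None,fx=6,fy=6,interpolation=cv2.INTER_CUBIC))
E
```

```text
(no output)
```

View pics/c1.png

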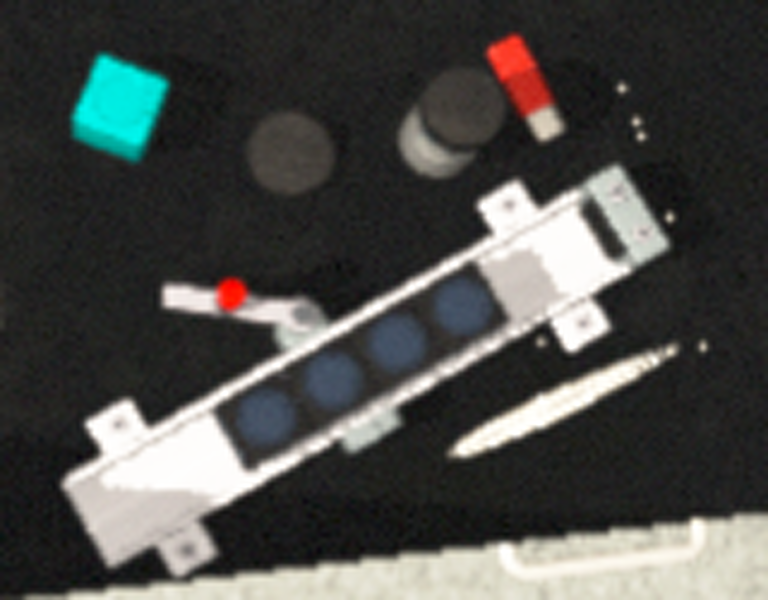

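View pics/c2.png

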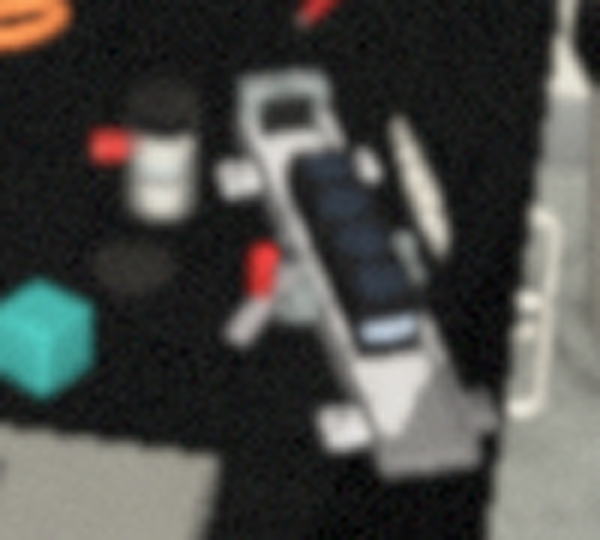

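The crop confirms the black cubes in the channel with their bluish round tops: crop (265,415), (332,378), (398,340), (463,303), with the last cube toward the mouth at lower left. The knob is at (231,293) on the outswung arm, and the tweezers lie on the robot's side. The side crop agrees. Next I fit the rail.

```bash
cat > h.py <<'E'
import numpy as np,cv2
from rig import sense,optics
from scipy.optimize import least_squares
P={n:optics.camera_params(n) for n in("side","top")}
def proj(n,X):
    p=P[n];c=np.asarray(X)@np.array(p["R"]).T+p["t"];s=c[...,:2]/c[...,2:]
    s=s*(1+p["k1"]*(s**2).sum(-1,keepdims=True));m=p["mtx"]
    return s*[m[0,0],m[1,1]]+[m[0,2],m[1,2]]
def tri(a,b):
    return least_squares(lambda X:np.r_[proj("top",X)-a,proj("side",X)-b],[.4,-.2,.03])
def T(u,v):return np.array([270+u/4.8-.4,170+v/4.8-.4])
def S(u,v):return np.array([250+u/6-.42,165+v/6-.42])
def rail(p,X):
    X=np.asarray(X,float);c,s=np.cos(p[2]),np.sin(p[2])
    return np.stack([p[0]+c*X[...,0]-s*X[...,1],p[1]+s*X[...,0]+c*X[...,1],X[...,2]+0*X[...,0]],-1)
def w2r(p,X):
    c,s=np.cos(p[2]),np.sin(p[2]);d=np.asarray(X)[...,:2]-p[:2];return np.stack([c*d[...,0]+s*d[...,1],-s*d[...,0]+c*d[...,1]],-1)
E
python3 - <<'E'
from h import *
np.set_printoptions(precision=4,suppress=True)
k=tri(T(231,293),S(263,268));print("knob",k.x,np.sqrt(2*k.cost))
tc=[T(265,415),T(332,378),T(398,340),T(463,303)];sc=[S(380,275),S(362,236),S(348,200),S(328,170)]
for a,b in zip(tc,sc):
    r=tri(a,b);print("cube",r.x,np.sqrt(2*r.cost))
pts=[("top",T(65,485),-150,22.5,20),("top",T(617,165),145,22.5,36),("top",T(668,243),145,-22.5,36),("top",T(582,190),125,22.5,36),("top",T(632,265),125,-22.5,36),
("side",S(240,75),145,22.5,36),("side",S(327,72),145,-22.5,36)]
def f(p):
    r=[]
    for n,a,x,y,z in pts:r+=list(proj(n,rail(p,np.array([x,y,z])/1e3))-a)
    for i in range(4):
        X=rail(p,[p[3]-.034*i,0,.042]);r+=list(proj("top",X)-tc[3-i])+list(proj("side",X)-sc[3-i])
    return np.array(r)
r=least_squares(f,[.42,-.2,-1.,.06],loss="soft_l1");p=r.x;print(p,np.degrees(p[2]));print(f(p).reshape(-1,2))
kr=w2r(p,k.x);d=kr-[-.018,.034];print("knob rail",kr,np.hypot(*d),"q",.75+np.arctan2(-d[1],-d[0]))
np.save("p.npy",p)
for n in("top","side"):
  print(n,proj(n,rail(p,np.array([[-.15,-.0225,0.02],[-.15,.0225,0.02],[-.15,-.0225,0],[-.15,.0225,0]]))))
for t in("cube_2","knob"):
  for n in("top","side"):print(t,n,[(np.round(m["at"],1),round(m["conf"],2),m["pixels"].sum()) for m in optics.masks_of(n,t)])
E
```

```text
knob [ 0.5128 -0.2073  0.0473] 1.1625059317947066
cube [ 0.4569 -0.2153  0.0458] 0.9620683185264706
cube [ 0.47   -0.2474  0.0449] 1.037342554931063
cube [ 0.4829 -0.2796  0.0436] 1.744114670903789
cube [ 0.4972 -0.3125  0.0384] 1.6253984771250223
[ 0.4786 -0.2696 -1.17    0.0452] -67.03620274377488
[[-0.482  -0.644 ]
 [-0.0846 -0.0664]
 [ 0.3574  0.938 ]
 [-0.3328 -0.9823]
 [ 0.2787  0.7319]
 [-0.9814  0.5214]
 [-2.0485 -0.2678]
 [-0.0574  1.1656]
 [-0.9763 -1.0093]
 [ 0.1582  1.0799]
 [-1.4142  0.0833]
 [ 0.4613  0.8491]
 [-0.73    0.4323]
 [ 0.8538  0.8885]
 [-0.5822  0.5544]]
knob rail [-0.044   0.0558] 0.03392957435496347 q 0.05341309081397094
top [[292.8619 288.1772]
 [282.6596 269.9976]
 [292.6255 288.4505]
 [282.6537 270.6757]]
side [[328.9469 236.0332]
 [313.1611 237.9825]
 [328.3175 241.6542]
 [312.6834 243.6229]]
cube_2 top [(array([366.9, 236. ]), 0.78, np.int64(242)), (array([352.2, 245.1]), 0.71, np.int64(262)), (array([325.5, 258.3]), 0.67, np.int64(251)), (array([227.3, 274.7]), 0.66, np.int64(313)), (array([337.2, 249.2]), 0.53, np.int64(240)), (array([296.1, 194. ]), 0.51, np.int64(240)), (array([137.9, 281.2]), 0.44, np.int64(1084))]
cube_2 side [(array([258.3, 220.9]), 0.79, np.int64(239)), (array([278.3, 189.7]), 0.66, np.int64(247)), (array([305.2, 200.2]), 0.58, np.int64(97)), (array([300.5, 267.2]), 0.58, np.int64(271)), (array([315.6, 213.6]), 0.57, np.int64(216)), (array([305.8, 203.7]), 0.53, np.int64(90)), (array([304.7, 192. ]), 0.44, np.int64(85)), (array([306.3, 215.3]), 0.33, np.int64(918))]
knob top [(array([319.4, 233.5]), 0.63, np.int64(191))]
knob side [(array([292.8, 212.6]), 0.42, np.int64(113))]
```

The fit holds up: the knob comes out 33.9 mm from the pivot, and heights and cube pitch match. Rail yaw is -67°, and cube_4's rear face is at about x = -74 mm. I'll close the fingers and move across.

Request:
carry_out(deltas=[[0.06,-0.2,0.02,0,0,-0.06,-1],[0.12,-0.4,0.04,0,0,-0.12,-1],[0.18,-0.6,0.06,0,0,-0.18,-1],[0.24,-0.8,0.08,0,0,-0.24,-1],[0.3,-1,0.1,0,0,-0.3,-1],[0.3,-1,0.1,0,0,-0.3,-1]])

```text
clock: 0.8
eef_pos: [0.3463, 0.3764, 0.2517]
ee_rot: [-179.9, 0.2, 126.5]
force: [0.3, 0.4, -0.6]
grip_width: 0.0121
grasp_force: 0.0
```

Request:
carry_out(deltas=[[0.06,-0.2,0,0,0,-0.04,-1],[0.12,-0.4,0,0,0,-0.08,-1],[0.18,-0.6,0,0,0,-0.12,-1],[0.24,-0.8,0,0,0,-0.16,-1],[0.3,-1,0,0,0,-0.16,-1],[0.3,-1,0,0,0,-0.16,-1]])

```text
clock: 1.3
eef_pos: [0.404, 0.1768, 0.2514]
ee_rot: [-180.0, 0.1, 112.2]
force: [-0.4, -0.9, 0.0]
grip_width: 0.0003
grasp_force: 0.0
```

Request:
carry_out(deltas=[[0.03,-0.2,0,0,0,0,-1],[0.06,-0.4,0,0,0,0,-1],[0.09,-0.6,0,0,0,0,-1],[0.12,-0.8,0,0,0,0,-1],[0.15,-1,0,0,0,0,-1],[0.15,-1,0,0,0,0,-1]])

```text
clock: 1.8
eef_pos: [0.4322, -0.0228, 0.252]
ee_rot: [179.9, 0.2, 112.2]
force: [-0.0, -0.5, 0.6]
grip_width: -0.0002
grasp_force: 0.0
```

```bash
python3 - <<'E'
from h import *
s=sense();print(s)
E
```

```text
{'clock': 1.8, 'qpos': array([-40.12679259,  -6.27875798,  35.90511262, 119.89642586,
         4.2044243 ,  65.15131385,  16.04997503]), 'qd': array([-2.57797871,  0.44899515, -6.78349881,  0.56402911, -5.16417447,
        0.16322618, -5.9234323 ]), 'tau': array([ -0.82863428, -13.41550201,  -2.55685933, -24.43071485,
        -0.10589119,  -0.05175776,   0.49466355]), 'eef_pos': array([ 0.43221631, -0.02276982,  0.25198858]), 'ee_rot': array([1.79943278e+02, 1.62416739e-01, 1.12197790e+02]), 'force': array([-0.03914344, -0.52526264,  0.64530028]), 'ft_torque': array([-0.02845877,  0.0013442 ,  0.00845509]), 'grasp_force': 0.0, 'grip_width': -0.00021623141227323863}
```

Request:
carry_out(deltas=[[0.005,-0.2,0,0,0,0.009,-1],[0.01,-0.4,0,0,0,0.009,-1],[0.02,-0.6,-0.2,0,0,0.009,-1],[0.027,-0.75,-0.4,0,0,0.009,-1],[0.027,-0.75,-0.6,0,0,0.009,-1],[0.027,-0.75,-0.76,0,0,0.009,-1],[0.027,-0.75,-0.76,0,0,0.009,-1]])

```text
clock: 2.38
eef_pos: [0.4315, -0.1638, 0.0934]
ee_rot: [-179.3, -0.2, 113.6]
force: [-2.0, 1.3, -0.6]
grip_width: -0.0001
grasp_force: 0.0
```

```bash
python3 - <<'E'
from h import *
s=sense();p=np.load("p.npy");print(s["eef_pos"],w2r(p,s["eef_pos"]))
a,b=optics.snapshot("top"),optics.snapshot("side")
a=cv2.resize(a[170:295,270:400],None,fx=3.2,fy=3.2,interpolation=2);b=cv2.resize(b[145:255,250:350],None,fx=3.6,fy=3.6,interpolation=2)
o=np.zeros((400,780,3),np.uint8);o[:a.shape[0],:a.shape[1]]=a;o[:b.shape[0],420:420+b.shape[1]]=b[:, :360]
cv2.imwrite("pics/d.png",o[:,:,::-1])
for n in("top","side"):print(proj(n,s["eef_pos"]))
E
```

```text
[ 0.43151612 -0.16383739  0.09337356] [-0.11574639 -0.00207603]
[303.62876025 269.52184551]
[320.24826086 207.90693608]
```

View pics/d.png

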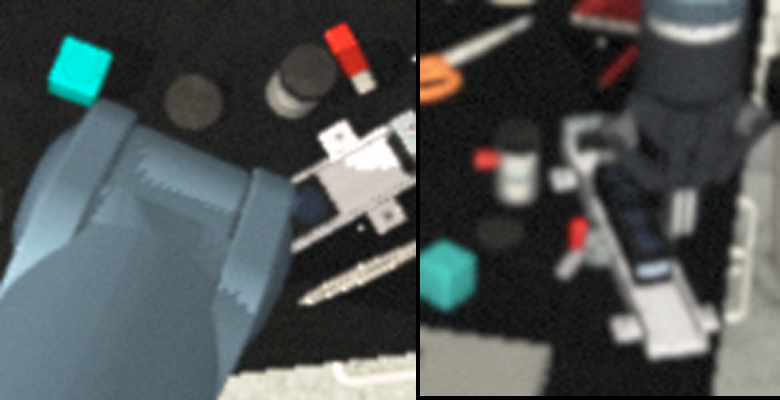

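The side view shows the closed fingertips over the channel behind the last cube, at about pixel (323,209). The top view is blocked by the arm. I'll let it settle and compare.

```bash
python3 - <<'E'
from h import *
p=np.load("p.npy")
b=optics.snapshot("side");b=optics.snapshot("side");s=sense();print(s["eef_pos"],s["ee_rot"],w2r(p,s["eef_pos"]),proj("side",s["eef_pos"]),s["clock"])
b=cv2.resize(b[160:250,270:350],None,fx=6,fy=6,interpolation=2)
cv2.imwrite("pics/e.png",b[:,:,::-1])
E
```

```text
[ 0.4384506  -0.16378821  0.10080919] [1.79867035e+02 5.58951979e-02 1.13814379e+02] [-0.11308618  0.00432809] [317.889624   205.34134036] 2.5833
```

View pics/e.png

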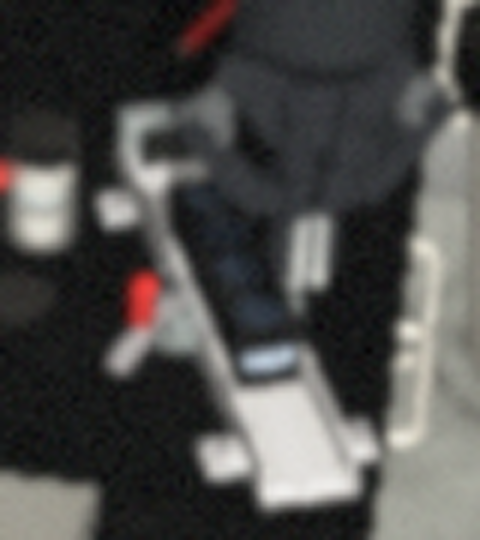

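The settled tip is at crop (310,290), within about 2 mm of the rail centreline after calibration bias. Now I descend behind cube_4, clear of the wall tops.

Request:
carry_out(deltas=[[-0.014,-0.006,-0.1,0,0,-0.009,-1],[-0.014,-0.006,-0.2,0,0,-0.009,-1],[-0.014,-0.006,-0.3,0,0,-0.009,-1],[-0.014,-0.006,-0.37,0,0,-0.009,-1],[-0.014,-0.006,-0.37,0,0,-0.009,-1],[-0.014,-0.006,-0.37,0,0,-0.009,-1],[-0.014,-0.006,-0.37,0,0,-0.009,-1]])

```text
clock: 3.17
eef_pos: [0.4367, -0.1652, 0.0277]
ee_rot: [179.7, 0.1, 113.0]
force: [0.4, 0.2, -0.2]
grip_width: 0.0003
grasp_force: 0.0
```

Request:
carry_out(deltas=[[0.012,-0.028,0,0,0,0,-1],[0.024,-0.056,0,0,0,0,-1],[0.036,-0.084,0,0,0,0,-1],[0.048,-0.112,0,0,0,0,-1],[0.06,-0.14,0,0,0,0,-1],[0.066,-0.156,0,0,0,0,-1],[0.072,-0.17,0,0,0,0,-1],[0.078,-0.184,0,0,0,0,-1],[0.084,-0.198,0,0,0,0,-1],[0.09,-0.212,0,0,0,0,-1],[0.096,-0.227,0,0,0,0,-1],[0.096,-0.227,0,0,0,0,-1],[0.096,-0.227,0,0,0,0,-1]])

```text
clock: 4.25
eef_pos: [0.4536, -0.2119, 0.0254]
ee_rot: [180.0, 0.1, 112.9]
force: [-0.2, -0.8, -0.7]
grip_width: 0.0003
grasp_force: 0.0
```

```bash
python3 - <<'E'
from h import *
p=np.load("p.npy")
b=optics.snapshot("side");s=sense();print(s["eef_pos"],s["ee_rot"],w2r(p,s["eef_pos"]),s["force"],s["clock"])
b=cv2.resize(b[160:250,270:350],None,fx=6,fy=6,interpolation=2)
cv2.imwrite("pics/f.png",b[:,:,::-1])
E
```

```text
[ 0.45361803 -0.21169256  0.02546053] [1.79977833e+02 1.06993611e-01 1.12906113e+02] [-0.06306061 -0.00039634] [-0.15133527 -0.40892401 -0.29994271] 4.3
```

View pics/f.png

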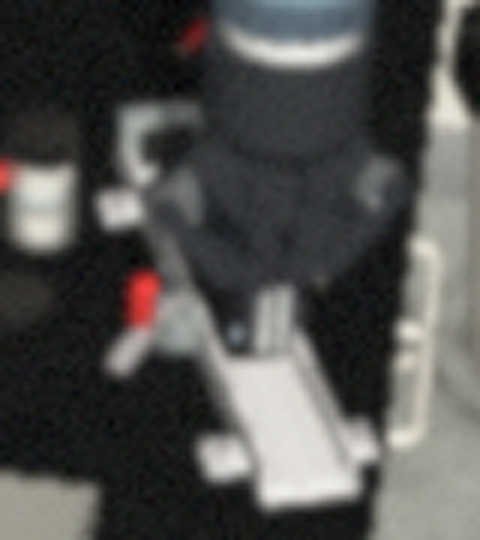

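The train has moved up, with the fingertips (crop 255-295, 355) about 4 mm right of the cube's centre. I correct that while pushing on.

Request:
carry_out(deltas=[[0.012,-0.008,0,0,0,0,-1],[0.022,-0.02,0,0,0,0,-1],[0.031,-0.036,0,0,0,0,-1],[0.04,-0.055,0,0,0,0,-1],[0.048,-0.073,0,0,0,0,-1],[0.056,-0.092,0,0,0,0,-1],[0.064,-0.11,0,0,0,0,-1],[0.072,-0.128,0,0,0,0,-1],[0.08,-0.146,0,0,0,0,-1],[0.084,-0.156,0,0,0,0,-1],[0.084,-0.156,0,0,0,0,-1],[0.084,-0.156,0,0,0,0,-1]])

```text
clock: 5.3
eef_pos: [0.4705, -0.2427, 0.0253]
ee_rot: [180.0, 0.1, 112.9]
force: [-1.6, -0.0, -0.3]
grip_width: -0.0003
grasp_force: 0.9
```

Request:
carry_out(deltas=[[0.004,-0.0092,0,0,0,0,-1],[0.008,-0.0184,0,0,0,0,-1],[0.008,-0.0184,0,0,0,0,-1],[0.008,-0.0184,0,0,0,0,-1]])

```text
clock: 5.63
eef_pos: [0.472, -0.2459, 0.0254]
ee_rot: [180.0, 0.1, 112.9]
force: [-2.1, 1.1, -0.0]
grip_width: 0.0004
grasp_force: 1.0
```

Request:
carry_out(deltas=[[0.004,-0.0092,0,0,0,0,-1],[0.004,-0.0092,0,0,0,0,-1],[0.004,-0.0092,0,0,0,0,-1]])

```text
clock: 5.88
eef_pos: [0.4728, -0.2478, 0.0254]
ee_rot: [180.0, 0.1, 112.9]
force: [-2.2, 1.3, 0.7]
grip_width: 0.0
grasp_force: 0.9
```

Request:
carry_out(deltas=[[0.004,-0.0092,0,0,0,0,-1],[0.004,-0.0092,0,0,0,0,-1],[0.004,-0.0092,0,0,0,0,-1]])

```text
clock: 6.13
eef_pos: [0.473, -0.2483, 0.0252]
ee_rot: [-180.0, -0.1, 113.0]
force: [-2.4, 3.7, 1.5]
grip_width: -0.0002
grasp_force: 2.4
```

Request:
carry_out(deltas=[[0.002,-0.0046,0,0,0,0,-1],[0.004,-0.0092,0,0,0,0,-1],[0.004,-0.0092,0,0,0,0,-1],[0.004,-0.0092,0,0,0,0,-1]])

```text
clock: 6.47
eef_pos: [0.473, -0.2483, 0.0251]
ee_rot: [-180.0, -0.3, 113.0]
force: [-4.1, 7.3, 6.3]
grip_width: -0.0001
grasp_force: 4.3
```

The train is home. The tip stalled at rail x ≈ -22 mm, exactly as predicted, while the force rose. I retreat and work out the knob arc.

Request:
carry_out(deltas=[[-0.02,0.047,0,0,0,0,-1],[-0.04,0.094,0,0,0,0,-1],[-0.058,0.138,0,0,0,0,-1],[-0.058,0.138,0.15,0,0,0,-1],[-0.058,0.138,0.3,0,0,0,-1],[-0.058,0.138,0.45,0,0,0,-1],[-0.058,0.138,0.45,0,0,0,-1],[-0.058,0.138,0.45,0,0,0,-1]])

```text
clock: 7.13
eef_pos: [0.4648, -0.2239, 0.1174]
ee_rot: [179.7, 0.2, 113.0]
force: [-0.0, 0.7, 0.2]
grip_width: -0.0004
grasp_force: 0.0
```

```bash
cat > arc.py <<'E'
from h import *
p=np.load("p.npy")
B=np.array([0,.003]);D=.0175
def pose(adeg,d=D,r=.036):
    a=np.radians(adeg);u=np.array([-np.cos(a),-np.sin(a)]);t=np.array([np.sin(a),-np.cos(a)])
    X=np.array([-.018,.034])+B+r*u-d*t
    return rail(p,[X[0],X[1],.04])[:2],113-(90-adeg)
if __name__=="__main__":
    s=sense();print(s["eef_pos"],s["ee_rot"],s["force"],w2r(p,s["eef_pos"]))
    x,y=pose(-40,.025);print("start",x,y,"delta",(x-s["eef_pos"][:2])/.2,(y-s["ee_rot"][2])/90)
E
python3 arc.py
```

```text
[ 0.46478355 -0.22394963  0.11735274] [179.68556455   0.22383956 112.97605753] [-0.02595941  0.70537349  0.22278735] [-0.04741867  0.00510225]
start [ 0.54008126 -0.21149612] -17 delta [0.37648855 0.06226759] -1.444178417050372
```

Request:
carry_out(deltas=[[0.1,0.016,0,0,0,-0.075,-1],[0.2,0.03,0,0,0,-0.15,-1],[0.3,0.045,0,0,0,-0.225,-1],[0.376,0.062,0,0,0,-0.3,-1],[0.376,0.062,0,0,0,-0.375,-1],[0.376,0.062,0,0,0,-0.45,-1],[0.376,0.062,0,0,0,-0.525,-1],[0.376,0.062,0,0,0,-0.6,-1],[0.376,0.062,0,0,0,-0.675,-1],[0.376,0.062,0,0,0,-0.75,-1]])

```text
clock: 7.97
eef_pos: [0.5367, -0.2106, 0.1135]
ee_rot: [-179.9, 0.1, 45.1]
force: [-0.1, -0.3, 0.1]
grip_width: 0.0001
grasp_force: 0.0
```

Request:
carry_out(deltas=[[0,0,0,0,0,-0.075,-1],[0,0,0,0,0,-0.15,-1],[0,0,0,0,0,-0.225,-1],[0,0,0,0,0,-0.3,-1],[0,0,0,0,0,-0.375,-1],[0,0,0,0,0,-0.45,-1],[0,0,0,0,0,-0.525,-1],[0,0,0,0,0,-0.6,-1],[0,0,0,0,0,-0.694,-1],[0,0,0,0,0,-0.694,-1],[0,0,0,0,0,-0.694,-1],[0,0,0,0,0,-0.694,-1],[0,0,0,0,0,-0.694,-1],[0,0,0,0,0,-0.694,-1]])

```text
clock: 9.13
eef_pos: [0.5376, -0.211, 0.1152]
ee_rot: [-180.0, -0.0, -17.0]
force: [0.8, 0.6, 0.4]
grip_width: -0.0001
grasp_force: 0.0
```

```bash
python3 arc.py; python3 - <<'E'
from h import *
b=optics.snapshot("side");a=optics.snapshot("top");s=sense();print(proj("side",s["eef_pos"]),s["qpos"])
a=cv2.resize(a[170:295,270:400],None,fx=3,fy=3,interpolation=2);b=cv2.resize(b[160:250,260:340],None,fx=4.5,fy=4.5,interpolation=2)
o=np.zeros((410,760,3),np.uint8);o[:a.shape[0],:a.shape[1]]=a;o[:b.shape[0],400:400+b.shape[1]]=b
cv2.imwrite("pics/g.png",o[:,:,::-1])
E
```

```text
[ 0.53755069 -0.2110388   0.1151589 ] [-1.79976810e+02 -2.12407419e-03 -1.69557477e+01] [0.76180657 0.64724432 0.4186047 ] [-0.03091629  0.07713986]
start [ 0.54008126 -0.21149612] -17 delta [ 0.01265284 -0.00228659] -0.0004916917144753322
[284.84668494 187.25151421] [-34.74417919  44.00431015  71.21589407 109.40811942 -47.47309032
  63.26150691 -50.91472737]
```

View pics/g.png

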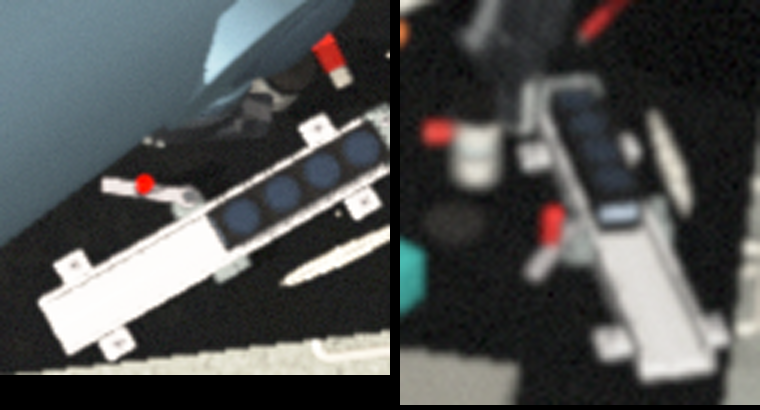

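Both views show the train home against the stop. The knob is untouched at side crop (550,222), and the finger's pushing face is at (530,130), which matches prediction. I descend behind the knob.

Request:
carry_out(deltas=[[0.012,-0.002,-0.1,0,0,0,-1],[0.012,-0.002,-0.2,0,0,0,-1],[0.012,-0.002,-0.3,0,0,0,-1],[0.012,-0.002,-0.376,0,0,0,-1],[0.012,-0.002,-0.376,0,0,0,-1],[0.012,-0.002,-0.376,0,0,0,-1],[0.012,-0.002,-0.376,0,0,0,-1]])

```text
clock: 9.82
eef_pos: [0.5406, -0.212, 0.0411]
ee_rot: [180.0, -0.1, -17.0]
force: [-0.1, -0.2, 0.6]
grip_width: 0.0003
grasp_force: 0.0
```

```bash
cat >> arc.py <<'E'
    import sys
    print(s["qpos"])
    if len(sys.argv)>1:
        a0,a1=float(sys.argv[1]),float(sys.argv[2])
        for a in np.arange(a0,a1+.1,5):
            x,y=pose(a);e=s["eef_pos"];dy=(y-s["ee_rot"][2]+180)%360-180
            print(a,np.round((x-e[:2])/.2,3),round((.04-e[2])/.2,3),round(dy/90,3))
E
python3 arc.py -40 30
```

```text
[ 0.5406254  -0.2120483   0.04107448] [ 1.79982792e+02 -9.02206540e-02 -1.70170408e+01] [-0.05741233 -0.24263023  0.59277662] [-0.02878719  0.07957705]
start [ 0.54008126 -0.21149612] -17 delta [-0.00272072  0.00276091] 0.00018934185077025884
[-30.40333876  48.65536513  64.12648811 110.74402909 -53.45405928
  57.2140222  -47.63952402]
-40.0 [-0.039  0.014] -0.005 0.0
-35.0 [-0.052  0.025] -0.005 0.056
-30.0 [-0.066  0.035] -0.005 0.111
-25.0 [-0.081  0.044] -0.005 0.167
-20.0 [-0.097  0.052] -0.005 0.222
-15.0 [-0.113  0.058] -0.005 0.278
-10.0 [-0.13   0.062] -0.005 0.334
-5.0 [-0.147  0.065] -0.005 0.389
0.0 [-0.165  0.067] -0.005 0.445
5.0 [-0.182  0.067] -0.005 0.5
10.0 [-0.199  0.066] -0.005 0.556
15.0 [-0.217  0.063] -0.005 0.611
20.0 [-0.234  0.059] -0.005 0.667
25.0 [-0.25   0.053] -0.005 0.722
30.0 [-0.266  0.046] -0.005 0.778
```

Request:
carry_out(deltas=[[-0.02,0.007,0,0,0,0,-1],[-0.039,0.014,0,0,0,0,-1],[-0.052,0.025,0,0,0,0.056,-1],[-0.066,0.035,0,0,0,0.111,-1],[-0.081,0.044,0,0,0,0.167,-1],[-0.097,0.052,0,0,0,0.222,-1],[-0.113,0.058,0,0,0,0.278,-1],[-0.13,0.062,0,0,0,0.334,-1],[-0.147,0.065,0,0,0,0.389,-1],[-0.165,0.067,0,0,0,0.445,-1],[-0.165,0.067,0,0,0,0.445,-1],[-0.165,0.067,0,0,0,0.445,-1]])

```text
clock: 10.82
eef_pos: [0.507, -0.1981, 0.0407]
ee_rot: [-180.0, -0.1, 22.9]
force: [0.0, -0.0, -0.2]
grip_width: -0.0001
grasp_force: 0.0
```

```bash
python3 arc.py 0 75; python3 - <<'E'
from h import *
b=optics.snapshot("side");a=optics.snapshot("top")
a=cv2.resize(a[170:295,270:400],None,fx=3,fy=3,interpolation=2);b=cv2.resize(b[160:250,260:340],None,fx=4.5,fy=4.5,interpolation=2)
o=np.zeros((410,760,3),np.uint8);o[:a.shape[0],:a.shape[1]]=a;o[:b.shape[0],400:400+b.shape[1]]=b
cv2.imwrite("pics/i.png",o[:,:,::-1])
E
```

```text
[ 0.50699647 -0.19806622  0.04072058] [-1.79999137e+02 -6.94341932e-02  2.28933838e+01] [ 0.02392893 -0.02939096 -0.20948092] [-0.05478152  0.05406826]
start [ 0.54008126 -0.21149612] -17 delta [ 0.16542396 -0.06714946] -0.4432598204277255
[-29.04787563  40.03002079  58.08811539 115.65327116 -45.24295614
  50.34448024 -12.54142014]
0.0 [ 0.004 -0.003] -0.004 0.001
5.0 [-0.014 -0.003] -0.004 0.057
10.0 [-0.031 -0.004] -0.004 0.112
15.0 [-0.049 -0.007] -0.004 0.168
20.0 [-0.065 -0.011] -0.004 0.223
25.0 [-0.082 -0.017] -0.004 0.279
30.0 [-0.098 -0.024] -0.004 0.335
35.0 [-0.113 -0.033] -0.004 0.39
40.0 [-0.127 -0.043] -0.004 0.446
45.0 [-0.141 -0.054] -0.004 0.501
50.0 [-0.153 -0.066] -0.004 0.557
55.0 [-0.165 -0.08 ] -0.004 0.612
60.0 [-0.175 -0.094] -0.004 0.668
65.0 [-0.184 -0.109] -0.004 0.723
70.0 [-0.191 -0.125] -0.004 0.779
75.0 [-0.197 -0.141] -0.004 0.835
```

View pics/i.png

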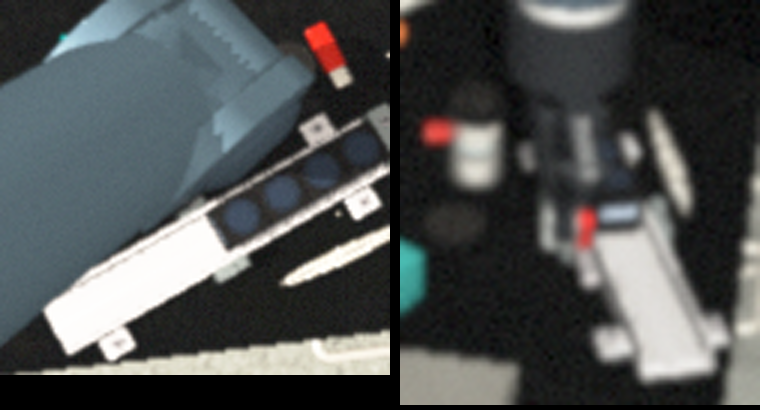

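The knob, side crop (585,228), rides on the finger face. The bar is now about parallel to the channel and the train is undisturbed. I continue the arc.

Request:
carry_out(deltas=[[-0.014,-0.003,0,0,0,0.057,-1],[-0.031,-0.004,0,0,0,0.112,-1],[-0.049,-0.007,0,0,0,0.168,-1],[-0.065,-0.011,0,0,0,0.223,-1],[-0.082,-0.017,0,0,0,0.279,-1],[-0.098,-0.024,0,0,0,0.335,-1],[-0.113,-0.033,0,0,0,0.39,-1],[-0.127,-0.043,0,0,0,0.446,-1],[-0.141,-0.054,0,0,0,0.501,-1],[-0.153,-0.066,0,0,0,0.557,-1],[-0.165,-0.08,0,0,0,0.612,-1],[-0.175,-0.094,0,0,0,0.668,-1],[-0.184,-0.109,0,0,0,0.723,-1],[-0.191,-0.125,0,0,0,0.779,-1],[-0.191,-0.125,0,0,0,0.779,-1],[-0.191,-0.125,0,0,0,0.779,-1]])

```text
clock: 12.25
eef_pos: [0.4686, -0.2235, 0.04]
ee_rot: [-180.0, 0.0, 92.9]
force: [0.1, 0.8, 0.0]
grip_width: 0.0002
grasp_force: 0.0
```

```bash
python3 arc.py 70 95; python3 - <<'E'
from h import *
p=np.load("p.npy")
b=optics.snapshot("side");hsv=cv2.cvtColor(b,cv2.COLOR_RGB2HSV)
m=((hsv[...,0]<8)|(hsv[...,0]>172))&(hsv[...,1]>150)&(hsv[...,2]>90);m[:195]=0;m[225:]=0;m[:,:280]=0;m[:,335:]=0
v,u=np.nonzero(m);print("red",u.mean(),v.mean(),len(u))
for a in(60,70,80,90):
    A=np.radians(a);print(a,proj("side",rail(p,[-.018-.034*np.cos(A),.034-.034*np.sin(A),.045])))
E
```

```text
[ 0.46858258 -0.22352751  0.03997868] [-1.79990251e+02  1.66640912e-02  9.29228210e+01] [0.05930087 0.77928271 0.04197538] [-0.04632515  0.0087649 ]
start [ 0.54008126 -0.21149612] -17 delta [0.3574934  0.06015697] -1.221364677933732
[-15.50636338  29.5708903   43.30681201 118.66308201 -29.77881001
  42.91505068  49.49892205]
70.0 [0.001 0.003] 0.0 0.001
75.0 [-0.005 -0.014] 0.0 0.056
80.0 [-0.01 -0.03] 0.0 0.112
85.0 [-0.013 -0.048] 0.0 0.168
90.0 [-0.015 -0.065] 0.0 0.223
95.0 [-0.015 -0.082] 0.0 0.279
red nan nan 0
60 [308.85403559 206.01492737]
70 [309.19290455 204.88863086]
80 [309.17770563 203.73788637]
90 [308.81285432 202.59781177]<stdin>:5: RuntimeWarning: Mean of empty slice.
  ret = ret.dtype.type(ret / rcount)
```

Request:
carry_out(deltas=[[-0.005,-0.014,0,0,0,0.056,-1],[-0.01,-0.03,0,0,0,0.112,-1],[-0.013,-0.048,0,0,0,0.168,-1],[-0.013,-0.048,0,0,0,0.168,-1],[-0.013,-0.048,0,0,0,0.168,-1]])

```text
clock: 12.72
eef_pos: [0.4665, -0.2329, 0.0401]
ee_rot: [180.0, 0.0, 108.1]
force: [-0.7, -0.4, -0.0]
grip_width: 0.0002
grasp_force: 0.0
```

Request:
carry_out(deltas=[[-0.001,-0.009,0,0,0,0.028,-1],[-0.002,-0.017,0,0,0,0.055,-1],[-0.002,-0.017,0,0,0,0.055,-1],[-0.002,-0.017,0,0,0,0.055,-1]])

```text
clock: 13.05
eef_pos: [0.4661, -0.2359, 0.04]
ee_rot: [180.0, 0.0, 113.1]
force: [-0.6, -0.3, 0.1]
grip_width: 0.0001
grasp_force: 0.1
```

Request:
carry_out(deltas=[[0.002,-0.0046,0,0,0,0,-1],[0.004,-0.0092,0,0,0,0,-1],[0.004,-0.0092,0,0,0,0,-1],[0.004,-0.0092,0,0,0,0,-1]])

```text
clock: 13.38
eef_pos: [0.4663, -0.2367, 0.0399]
ee_rot: [-180.0, -0.1, 113.2]
force: [-1.7, 3.9, 3.7]
grip_width: -0.0003
grasp_force: 2.1
```

Request:
carry_out(deltas=[[0.002,-0.0046,0,0,0,0,-1],[0.004,-0.0092,0,0,0,0,-1],[0.004,-0.0092,0,0,0,0,-1],[0.004,-0.0092,0,0,0,0,-1]])

```text
clock: 13.72
eef_pos: [0.4663, -0.2369, 0.0398]
ee_rot: [-179.9, -0.4, 113.3]
force: [-4.3, 6.7, 6.8]
grip_width: -0.0
grasp_force: 3.9
```

The arm is at its stop: the tip stalled at rail x ≈ -35 mm as predicted, with the force rising. I back off, lift and move clear.

Request:
carry_out(deltas=[[-0.02,0.047,0,0,0,0,-1],[-0.04,0.094,0,0,0,0,-1],[-0.06,0.14,0,0,0,0,-1],[-0.06,0.14,0.2,0,0,0,-1],[-0.06,0.14,0.4,0,0,0,-1],[-0.06,0.14,0.6,0,0,0,-1],[-0.06,0.3,0.8,0,0,0,-1],[-0.06,0.5,0.9,0,0,0,-1],[-0.06,0.7,0.9,0,0,0,-1],[-0.06,0.9,0.9,0,0,0,-1],[-0.06,1,0.9,0,0,0,-1],[-0.06,1,0.9,0,0,0,-1]])

```text
clock: 14.72
eef_pos: [0.4554, -0.032, 0.22]
ee_rot: [179.8, -0.2, 113.9]
force: [0.0, -0.9, -1.0]
grip_width: 0.0006
grasp_force: 0.0
```

Request:
carry_out(deltas=[[0,0.2,0,0,0,0,-1],[0,0.4,0,0,0,0,-1],[0,0.6,0,0,0,0,-1],[0,0.8,0,0,0,0,-1],[0,0.8,0,0,0,0,-1],[0,0.8,0,0,0,0,-1]])

```text
clock: 15.22
eef_pos: [0.455, 0.1227, 0.2197]
ee_rot: [180.0, 0.0, 113.6]
force: [-0.2, -1.3, -0.6]
grip_width: -0.0002
grasp_force: 0.0
```

```bash
python3 - <<'E'
from h import *
b=optics.snapshot("side");a=optics.snapshot("top");s=sense();print(s["eef_pos"],s["force"],s["clock"])
a=cv2.resize(a[170:295,270:430],None,fx=2.8,fy=2.8,interpolation=2);b=cv2.resize(b[165:250,270:340],None,fx=4.7,fy=4.7,interpolation=2)
o=np.zeros((410,790,3),np.uint8);o[:a.shape[0],:a.shape[1]]=a;o[:b.shape[0],455:455+b.shape[1]]=b
cv2.imwrite("pics/j.png",o[:,:,::-1])
E
```

```text
[0.45527594 0.11897103 0.21967796] [-0.0700931 -0.9359286 -0.118092 ] 15.3167
```

View pics/j.png

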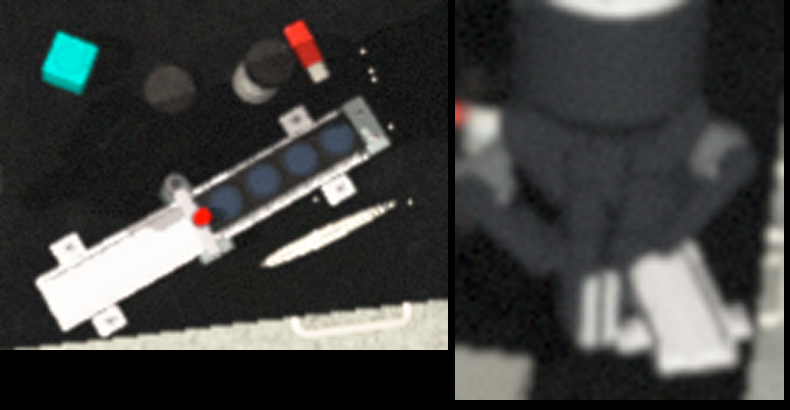

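The top view shows four cubes home against the stop and the bar square across the channel, with its end on the keeper at crop (215,255). The knob is mid-channel at (202,216), the bystanders are unmoved and the robot is clear.

```bash
python3 -c "
from rig import ticket
print(ticket.sign_off())"
```

```text
the job is handed in; nothing more can be done
None
```

The four-cube train is fully home against the end stop and the retaining arm is closed square behind it. The robot is clear, and I handed the job in at about 15 s; the sign-off returned no verdict.

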